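# Fit the inspection cover under the gearbox lip

## Robot

A 6-joint arm with a two-finger parallel gripper is mounted at the origin on the work surface. World frame = base frame: x ahead of the robot, y to its left, z up, the work surface at z = 0. Lengths are in m, angles in rad, forces in N, time in s.
With the tool pointing down it reaches from about 0.375 to 0.925 m from the base axis. Payload 5.7 kg.
Tool frame: the origin (TCP) lies midway between the tips of the shut fingers; the grasp point (between the pads) lies 19 mm behind it; y points along the fingers, z is the direction in which the jaws open and shut, and the axes are right-handed (so a half turn about y gives the same grasp; the last joint's range is limited). The gripper opens to 88 mm and grips with 3 to 60 N. Pads are 20 mm wide; open, the fingers measure 115 mm over their backs; the gripper's body (75 mm by 178 mm) begins 61 mm behind the grasp point.
Start: joints at [0.987, 0.359, 1.51, -0, 1.272, -0.115], TCP at [0.271, 0.535, 0.186] pointing down, gripper open.
Joint ranges: [-2.97, 2.97], [-1.01, 2.36], [0.21, 2.38], [-0.96, 4.11], [0.2, 2.71], [-2.98, 2.98]. Speed limits (rad/s): [2.39, 2.39, 3.14, 3.14, 3.14, 3.14].

## Interface

Orientations are given as a 3x3 rotation matrix whose columns are the frame's x, y, z axes.
In Python, from rig import arm gives the robot as it stands. Calls block until the motion is done:
- arm.move_pose(position, orientation): joint-space move of the TCP to a pose.
- arm.move_linear(position, ori=None, velocity=0.15, f_stop=None): straight line of the TCP; ori=None keeps the orientation; velocity is the mean speed in m/s. With f_stop (N) it stops when the force on the tool has changed by that much, and returns True; else False.
- arm.move_joints(angles): joint-space move.
- arm.move_gripper(opening): finger opening in m; the grip force is fixed at half the most; returns when the fingers have stopped.
- arm.dwell(seconds).
- arm.inverse_kinematics(position, orientation): joint angles nearest the present ones, or None.
- arm.state(): the state.
- arm.grab_frame(name): name is "scene" or "top"; returns a dict with "color" (480x640x3 uint8, red, green, blue), "fx", "fy", "cx", "cy" (pixels), "rvec" (rotation vector, rad) and "tvec" (3), from world to camera coordinates, as OpenCV has them. Camera axes: x right, y down, z forward; pixel columns grow to the right and rows downward; lengths in m; the calibration is good to about 2 mm. A picture is of the moment at which its call begins. There is no depth.
A pose or a line that the arm cannot do raises arm.IKError and nothing moves.
- arm.sign_off(): hands the job in, once; it reports no verdict.
Trained networks look in a picture, given as the dict that the camera call returned (one of the last four; its "shot" number tells which), for a name from the list of things; names that differ only in an ending like _2 or _b are one class to them, and where a whole thing is asked for, a point or a joint stands for the part that bears it (a point fixed in the world has none). Each returns a list of dicts, best first, with "conf" (0 to 1); they miss things now and then, are a little off and sometimes report something else, mostly with a low value. They report only what shows in the picture. A call takes as long as a camera call. They do not tell look-alikes from the thing itself.
- arm.find_in(target, picture): "bbox" ([left, top, right, bottom] in pixels, round what is visible of it).
- arm.silhouettes(target, picture): "region" (480x640 bool, what is visible of it) and "bbox" ([left, top, right, bottom] in pixels, round what is visible of it).
The state is a dict: "t": time; "joint_pos": joint angles; "qvel": joint speeds; "joint_torque": joint torques, N m; "position": TCP position; "eef_rot": TCP orientation; "force": force on the tool from outside, world axes, zero at the start; "ft_torque": the same for the moment, N m; "gripper_width": finger opening in m.
Only numpy, scipy, OpenCV 4.12 (cv2) and the standard library are available. Lean on these libraries where they do the work, as an engineer would, in place of code of your own. Each camera call takes 0.05 s, during which the arm holds its last target. There are 200 camera calls.

## Task

Close the open green gearbox with the cover that has the red grip: tuck one short end of the cover under the yellow lip, then lower the other end until the cover lies flat and fully home on the seat inside the walls, and let go. Leave the spare cover with the black grip where it is.

Things in the scene. Friction and masses are not known exactly. Their poses are not given: they have to be found in the camera images.
- cover: The cover that fits: flat green-painted metal plate 120 (x) x 80 (y) x 4 mm, about 0.18 kg, with a red grip bar upright on the middle of its top: 50 (along x) x 14 (along y) x 40 mm high, its top 44 mm above the plate's underside. Lies in one of two white trays (rims 18 mm high), left or right of the gearbox. Origin: centre of the underside, z up. Its two short ends are alike.
- housing: Open green gearbox, fixed, 150 (x) x 120 (y) mm. Origin: centre of its underside on the table, z up; -x points to the robot, within 23 degrees. Its well is centred, 134 (x) x 104 (y) mm inside; in it a flat steel seat 45 mm above the origin runs round a central cavity with gears. Tops above the origin: side walls (+-y) 53 mm, +x end wall 60 mm, yellow lip along the -x end 68 mm.
- lip (a point): Middle of the lower free edge of the yellow lip (fixed, 5 mm thick, spans the full width): x -37, y 0, z 63 mm in the housing's frame, axes the same. It overhangs the seat by 30 mm, 18 mm above it. From its edge to the +x wall is 104 mm, less than the cover's length, so the cover goes in tilted, lip end low.
- spare: Spare cover, too long for this gearbox: the same plate and bar but 150 x 80 x 4 mm and with a black grip, in the other tray. Origin: centre of its underside, z up. To be left alone.
Things that resemble listed ones, but are neither listed nor needed, are in the scene too. What is shaped like the cover but brown or purple is not meant.

How it is judged:
By the outcome, as a careful person would: the job done as asked, in the order asked, and still so for the second after the job is handed in, with the robot touching nothing.
It also fails if it takes over 35 s, if anything falls off the work surface, if the arm or the gripper's body presses on something with over 40 N, if the wrist force passes 120 N, or if a joint passes its speed limit or range.

## Working session

There is one attempt and no reset: what is moved stays moved. The work goes in short steps, each a Python script; the robot and the scene stay as the last script left them, time stands still between calls to the robot, and variables do not carry over. Pictures are saved under pics/ and viewed, on a budget of 10 in all, crops included, one or two more only if the job needs it, and the job is handed in when it is done.

```bash
mkdir -p pics; ls
python3 - <<'E'
from rig import arm
import cv2,numpy as np,pickle
d={}
for c in("scene","top"):
    p=arm.grab_frame(c);d[c]=p
    cv2.imwrite(f"pics/{c}0.png",p["color"][:,:,::-1])
    R=cv2.Rodrigues(np.array(p["rvec"]))[0];print(c,p["fx"],p["cx"],p["cy"],"cam",-R.T@np.array(p["tvec"]),R[2])
    for n in("cover","spare","housing","lip"):
        try:
            for r in arm.silhouettes(n,p):
                print(n,r["conf"],r["bbox"],r["region"].sum());d.setdefault((c,n),[]).append(r)
        except Exception as e: print(n,e)
pickle.dump(d,open("d0.pkl","wb"))
print(arm.state()["t"])
E
```

```text
pics
scene 488.83846231809974 322.1602878067671 238.67678531665572 cam [1.2688482  0.45769879 1.002764  ] [-0.65026469 -0.25023509 -0.7173132 ]
cover 0.83 [341.6, 258.5, 391.2, 300.3] 1150
cover 0.81 [430.8, 223.5, 476.5, 260.6] 863
cover 0.74 [448.8, 337.2, 497.8, 382.1] 1651
cover 0.59 [275.6, 208.3, 322.3, 244.6] 789
cover 0.56 [371.8, 212.9, 413.2, 235.1] 787
spare 0.85 [164.6, 214.5, 214.4, 259.2] 1119
housing 0.76 [244.0, 238.1, 307.9, 308.5] 2978
lip 0.91 [238.6, 237.7, 307.2, 304.6] 3068
top 463.2107627489719 323.19252944257056 241.26113353248996 cam [0.27250965 0.13316377 1.04083761] [ 0.14771676  0.02470695 -0.98872106]
cover 0.91 [356.0, 251.4, 404.2, 306.5] 1981
cover 0.75 [242.2, 312.2, 297.3, 348.4] 2034
cover 0.58 [159.8, 294.8, 223.0, 359.2] 2013
cover 0.58 [124.0, 143.0, 171.1, 196.9] 1746
cover 0.57 [251.5, 200.0, 295.2, 257.1] 1795
spare 0.94 [479.8, 182.2, 524.6, 246.5] 2339
spare 0.54 [249.7, 196.7, 295.1, 253.9] 1848
housing 0.85 [345.1, 153.4, 404.3, 226.2] 4055
lip 0.89 [343.4, 151.7, 402.1, 227.4] 4106
0.5
```

View pics/top0.png

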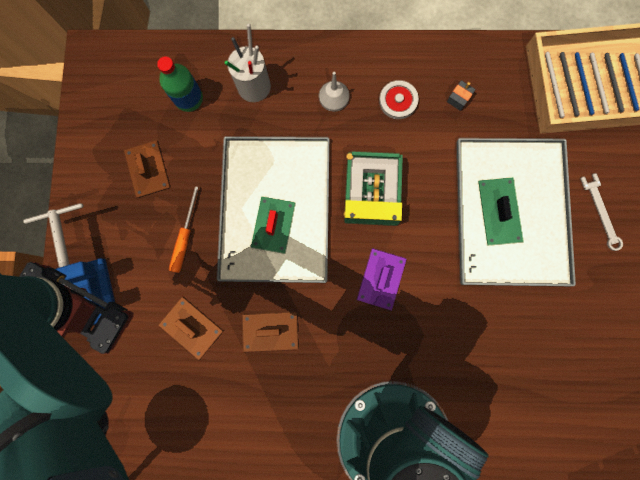

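View pics/scene0.png

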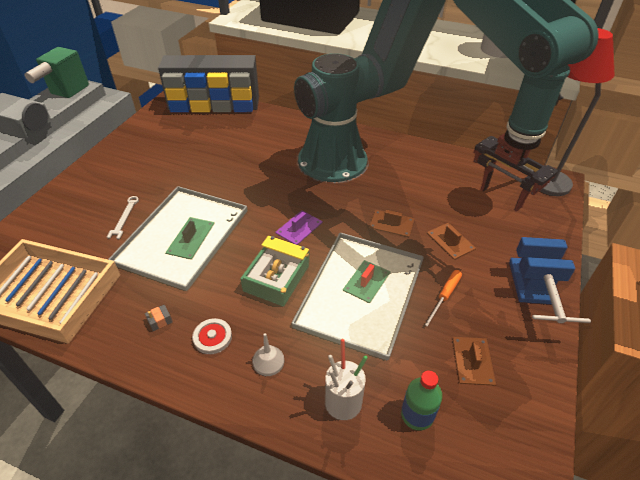

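Top view: the wanted cover (red grip) is at about (272,224) in the left tray. Things that could be taken for it are the spare with black grip (502,210), the brown plates (147,168), (190,328) and (270,331), and the purple plate (382,278). The housing is at (375,188), with its yellow lip at the bottom (374,211), facing the robot. I choose (272,224) and check it in a close crop together with the housing.

Run:
```python
import cv2,numpy as np,pickle
d=pickle.load(open("d0.pkl","rb"))
def crop(c,u,v,w,h,W,H):
    return cv2.resize(d[c]["color"][v:v+h,u:u+w,::-1],(W,H),interpolation=cv2.INTER_CUBIC)
a=crop("top",235,180,80,90,400,300*3//2) if 0 else crop("top",240,185,67,75,268,300)
A=np.hstack([crop("top",240,185,80,60,400,300),crop("top",335,145,80,60,400,300)])
A=np.hstack([crop("top",236,190,72,72,400,400),crop("top",338,148,82,82,400,400)])
B=np.hstack([crop("scene",330,250,72,36,400,200),crop("scene",236,232,80,40,400,200)])
cv2.imwrite("pics/crop1.png",np.vstack([A,B]))
for c,(u0,v0,u1,v1) in {"top":(236,190,308,262),"scene":(330,250,402,310)}.items():
    im=d[c]["color"];h=cv2.cvtColor(im,cv2.COLOR_RGB2HSV)[v0:v1,u0:u1].astype(int)
    g=(h[...,0]>40)&(h[...,0]<90)&(h[...,1]>80); r=((h[...,0]<8)|(h[...,0]>172))&(h[...,1]>120)
    print(c,g.sum(),r.sum(),cv2.minAreaRect(np.argwhere(g|r)[:,::-1].astype(np.float32)+[u0,v0] if 0 else (np.argwhere(g|r)[:,::-1]+[u0,v0]).astype(np.float32)),cv2.minAreaRect((np.argwhere(r)[:,::-1]+[u0,v0]).astype(np.float32)))
```

```text
top 1467 199 ((272.4423522949219, 224.28846740722656), (34.32032012939453, 51.774654388427734), 11.309932708740234) ((271.19512939453125, 222.256103515625), (8.590693473815918, 24.305374145507812), 12.094757080078125)
scene 6 130 ((363.361328125, 282.16485595703125), (22.008384704589844, 40.65243148803711), 52.594642639160156) ((366.8846130371094, 274.4230651855469), (8.59785270690918, 22.46535873413086), 33.6900634765625)
```

View pics/crop1.png

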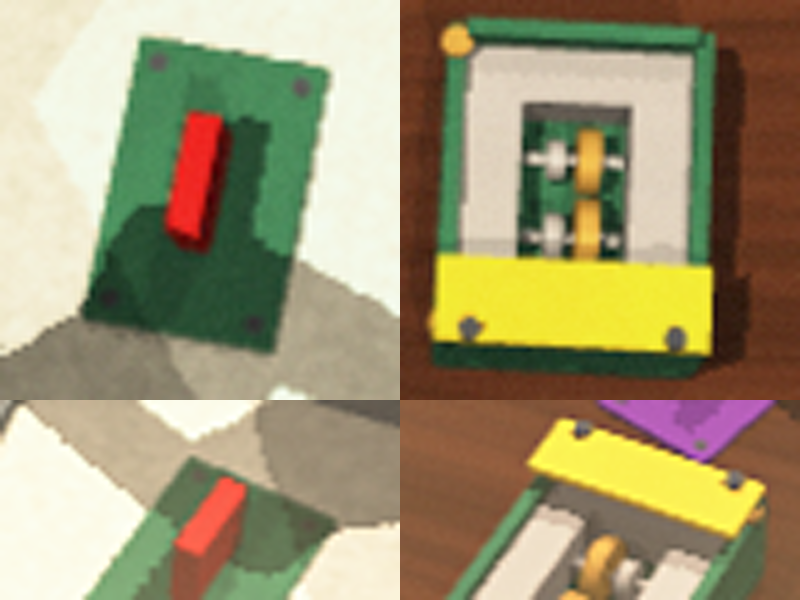

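```bash
cat > fit.py <<'E'
import numpy as np,cv2
from scipy.optimize import least_squares
def px(p,o,s): return (np.array(p)+.5)/s-.5+np.array(o)
def proj(p,X): return cv2.projectPoints(np.float64(X),np.float64(p["rvec"]),np.float64(p["tvec"]),np.array([[p["fx"],0,p["cx"]],[0,p["fy"],p["cy"]],[0,0,1.]]),None)[0][:,0]
def Rz(a): return np.array([[np.cos(a),-np.sin(a),0],[np.sin(a),np.cos(a),0],[0,0,1]])
def fit(obs,x0,zfix=None):  # obs: [(pic, modelpts, pixels)]
    def f(q): 
        t=[q[0],q[1],q[3] if zfix is None else zfix]
        return np.concatenate([(proj(p,np.array(M)@Rz(q[2]).T+t)-P).ravel() for p,M,P in obs])
    r=least_squares(f,x0,loss="soft_l1",x_scale=[.01]*len(x0)); return r.x,f(r.x).reshape(-1,2)
E
python3 - <<'E'
from fit import *;import pickle
from rig import arm
d=pickle.load(open("d0.pkl","rb"));T,S=d["top"],d["scene"]
a,b=.06,.04;g,h=.025,.007
cT=(T,[[a,b,.004],[a,-b,.004],[-a,-b,.004],[-a,b,.004],[g,h,.044],[g,-h,.044],[-g,-h,.044],[-g,h,.044]],
 px([(140,37),(330,70),(275,353),(82,320),(188,112),(222,114),(202,237),(166,234)],(236,190),400/72))
cS=(S,[[-a,-b,.004],[-a,b,.004],[-g,-h,.044],[-g,h,.044],[g,h,.044],[g,-h,.044]],
 px([(193,58),(338,124),(218,80),(246,86),(205,157),(176,145)],(330,250),400/72))
hT=(T,[[-.037,.06,.068],[-.037,-.06,.068],[-.075,-.06,.068],[-.075,.06,.068],[.075,-.06,.06]],
 px([(37,255),(312,268),(312,354),(34,342),(316,33)],(338,148),400/82))
hS=(S,[[-.075,-.06,.068],[-.075,.06,.068],[-.037,-.06,.068],[-.037,.06,.068]],px([(160,18),(366,87),(128,66),(328,135)],(236,232),5.))
for nm,o in(("cover",[cT,cS]),("cover top",[cT]),("cover sc",[cS])):
    x,r=fit(o,[.35,.25,0.,.003]);print(nm,x.round(4),r.round(1).tolist())
for nm,o in(("hous",[hT,hS]),("h top",[hT]),("h sc",[hS])):
    x,r=fit(o,[.4,.02,0.],0.);print(nm,x.round(4),r.round(1).tolist())
s=arm.state();print(s["eef_rot"],s["gripper_width"])
E
```

```text
cover [ 0.4643  0.2744 -0.1607  0.0029] [[-0.1, -0.1], [-0.1, -0.2], [-0.0, 0.1], [0.0, -0.0], [0.0, -0.2], [0.1, 0.5], [-0.6, 0.4], [-0.4, -0.1], [-0.9, -0.0], [-0.4, -0.2], [0.8, -0.7], [0.5, 0.3], [-1.0, 0.3], [-0.6, 0.2]]
cover top [ 0.4648  0.2744 -0.1588  0.0009] [[0.0, -0.0], [-0.1, -0.3], [0.1, -0.0], [0.3, -0.1], [0.1, -0.2], [0.2, 0.4], [-0.5, 0.4], [-0.2, -0.2]]
cover sc [ 0.4448  0.2709 -0.1647 -0.0198] [[-0.3, 0.2], [-0.5, -0.2], [1.1, -0.6], [0.8, 0.4], [-0.6, 0.1], [-0.1, 0.1]]
hous [ 0.5424  0.0493 -0.038 ] [[0.4, 0.3], [0.0, 0.3], [-0.5, 0.1], [0.2, -0.2], [0.1, -0.5], [0.2, 0.2], [-0.4, -0.1], [-0.3, -0.1], [0.9, 0.2]]
h top [ 0.5424  0.0495 -0.0373] [[0.3, 0.3], [-0.0, 0.3], [-0.5, 0.0], [0.1, -0.2], [0.0, -0.5]]
h sc [ 0.5423  0.0486 -0.0449] [[0.2, 0.0], [-0.5, -0.0], [-0.4, -0.2], [0.7, 0.2]]
[[ 8.92134511e-01 -4.78418888e-05  4.51769866e-01]
 [-4.51769868e-01 -1.13861612e-04  8.92134504e-01]
 [ 8.75784530e-06 -9.99999992e-01 -1.23193397e-04]] 0.08774864739238425
```

The crop confirms a green plate with a red grip, and a housing with its lip toward the robot. Both fits agree to about 1 px, so I pick now.

```bash
cat > geo.py <<'E'
import numpy as np
from fit import Rz
C=np.array([.4643,.2744,.003]);CY=-.1607
H=np.array([.5424,.0493,0]);HY=-.038
TZ=.010
G=np.array([[1,0,0],[0,0,1],[0,-1,0.]])  # tool axes in cover frame (columns x,y,z)
def Ry(t): return np.array([[np.cos(t),0,-np.sin(t)],[0,1,0],[np.sin(t),0,np.cos(t)]]) # +t: +x end up
def tool(xe,ze,th,y=0,dx=0,tz=TZ):
    """TCP pose for cover whose -x lower edge is at (xe,ze) in housing frame, tilt th; dx: cover centre offset from tool along cover x"""
    R=Rz(HY)@Ry(th); p=H+Rz(HY)@np.array([xe,y,ze])+R@np.array([.06-dx,0,tz]); return p,R@G
E
python3 - <<'E'
from geo import *
from rig import arm
print(G.T@G, np.linalg.det(G))
R=Rz(CY)@G
th=np.radians(14)
for a in((-.030,.1,th),(-.03,.048,th),(-.062,.047,th),(-.062,.045,0)):
    p,o=tool(*a);print(p,arm.inverse_kinematics(p,o))
arm.move_gripper(.06)
arm.move_pose(C+[0,0,.12],R)
arm.move_linear(C+[0,0,TZ],velocity=.12,f_stop=8)
s=arm.state();print(s["t"],s["position"],s["force"])
arm.move_gripper(0)
print(arm.state()["gripper_width"])
arm.move_linear(C+[0,0,.16],velocity=.15)
s=arm.state();print(s["t"],s["force"],s["gripper_width"])
E
```

```text
[[1. 0. 0.]
 [0. 1. 0.]
 [0. 0. 1.]] 1.0
[0.5681799  0.04831989 0.12421827] [-3.59125526e-02  2.63503315e-01  1.87303920e+00 -7.32485398e-04
  7.60704690e-01 -1.56824031e+00]
[0.5681799  0.04831989 0.07221827] [-3.59125526e-02  3.42399962e-01  1.92692926e+00 -8.59629443e-04
  6.27918022e-01 -1.56807523e+00]
[0.536203   0.0495356  0.07121827] [-3.57583094e-02  3.06970380e-01  1.99346552e+00 -9.64957205e-04
  5.96811465e-01 -1.56782308e+00]
[0.54040144 0.04937598 0.055     ] [-3.61964830e-02  4.33817681e-01  1.77523287e+00 -4.44089210e-16
  9.32542104e-01 -1.56899281e+00]
3.4417 [0.46486368 0.27478684 0.0135733 ] [-0.25486873  0.21401372  0.50146415]
0.0005493713387029589
5.5833 [-0.3188582  -0.22881833 -0.13529993] 0.00041494903974193247
```

Run:
```python
from rig import arm
import cv2,numpy as np
T=arm.grab_frame("top");S=arm.grab_frame("scene")
a=cv2.resize(T["color"][150:300,200:400,::-1],(533,400),interpolation=cv2.INTER_CUBIC)
cv2.imwrite("pics/m1.png",np.hstack([cv2.resize(T["color"][130:330,190:390,::-1],(400,400)),cv2.resize(S["color"][150:350,270:470,::-1],(400,400))]))
s=arm.state();print(s["position"],s["eef_rot"].round(3) if hasattr(s["eef_rot"],"round") else s["eef_rot"])
```

```text
[0.46351108 0.27403325 0.16192484] [[ 0.987 -0.002  0.16 ]
 [-0.16  -0.001  0.987]
 [-0.002 -1.    -0.001]]
```

View pics/m1.png

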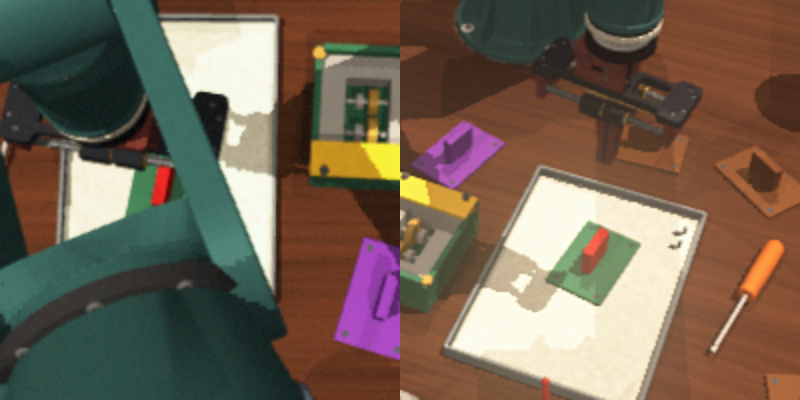

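Run:
```python
from fit import *;from rig import arm
import pickle
d=pickle.load(open("d0.pkl","rb"))
s=arm.state();P=np.array(s["position"]);R=np.array(s["eef_rot"])
print("tip scene",proj(d["scene"],[P,P-.08*R[:,1],P-.15*R[:,1]]),"top",proj(d["top"],[P,P-.08*R[:,1]]))
print("bar top",proj(d["scene"],[[.4643,.2744,.047],[.4643,.2744,.007]]),proj(d["top"],[[.4643,.2744,.047]]))
S=arm.grab_frame("scene");print(S["tvec"],d["scene"]["tvec"],S["rvec"],d["scene"]["rvec"])
cv2.imwrite("pics/m2.png",cv2.resize(S["color"][130:310,300:460,::-1],(533,600),interpolation=cv2.INTER_CUBIC))
```

```text
tip scene [[371.26856843 239.17675527]
 [374.17635101 214.82838689]
 [376.97825944 191.36655752]] top [[262.54003624 210.17134854]
 [255.64245794 200.41364886]]
bar top [[367.6089068  270.58273478]
 [366.43084165 280.48438028]] [[270.36870712 221.06812652]]
[ 0.03263399 -0.26820607  1.65891534] [ 0.03263399 -0.26820607  1.65891534] [ 1.43823835  2.12913385 -0.85483511] [ 1.43823835  2.12913385 -0.85483511]
```

View pics/m2.png

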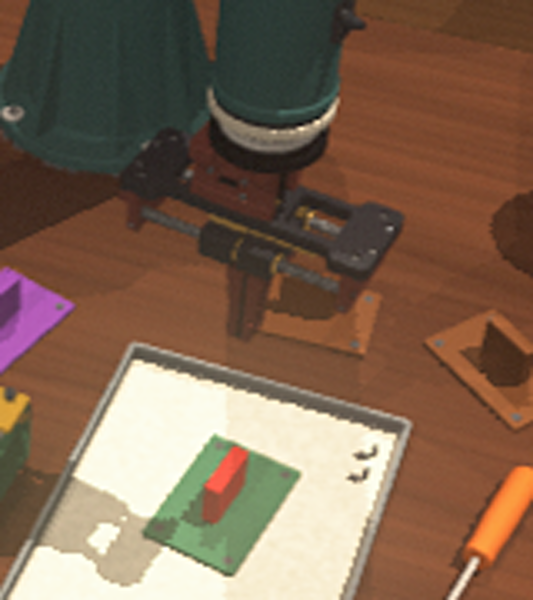

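Run:
```python
from fit import *;import pickle
d=pickle.load(open("d0.pkl","rb"))
P=np.array([.271,.535,.186]);z=np.array([.4518,.892,0])
print("start tips",proj(d["scene"],[P+.044*z,P,P-.044*z,P+[0,0,.08]]))
print("top",proj(d["top"],[P+.044*z,P,P-.044*z]))
a=cv2.resize(d["scene"]["color"][120:230,460:570,::-1],(440,440),interpolation=cv2.INTER_CUBIC)
b=cv2.resize(d["top"]["color"][250:370,10:140,::-1],(360,440),interpolation=cv2.INTER_CUBIC)
cv2.imwrite("pics/m3.png",np.hstack([a,b]))
```

```text
start tips [[511.03159707 218.76600756]
 [495.78065788 209.53951239]
 [481.09011789 200.65204687]
 [504.74324902 184.56848317]]
top [[ 95.97961916 296.87139969]
 [116.03216347 308.03194896]
 [136.26879593 319.29495529]]
```

View pics/m3.png

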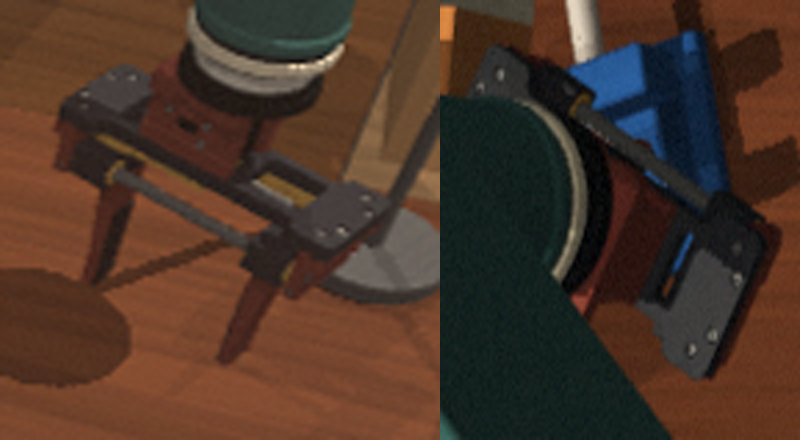

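Run:
```python
from fit import *;import pickle
d=pickle.load(open("d0.pkl","rb"))
a=np.linspace(0,2*np.pi,9)[:-1]
for c in("scene","top"): print(c,proj(d[c],[[0,0,0],[.1,0,0],[0,.1,0],[0,-.1,0],[0,0,.1]]).round(1).tolist())
T=cv2.resize(d["top"]["color"][365:480,320:500,::-1],(626,400),interpolation=cv2.INTER_CUBIC)
S=cv2.resize(d["scene"]["color"][110:190,285:385,::-1],(250*2,200*2),interpolation=cv2.INTER_CUBIC)
cv2.imwrite("pics/m4.png",np.hstack([T[:,:400],S[:,50:450]]))
```

```text
scene [[331.8, 159.6], [320.8, 176.8], [359.7, 166.6], [304.7, 152.9], [332.5, 134.6]]
top [[394.9, 441.1], [394.5, 392.3], [347.8, 440.0], [442.1, 442.2], [401.7, 455.6]]
```

View pics/m4.png

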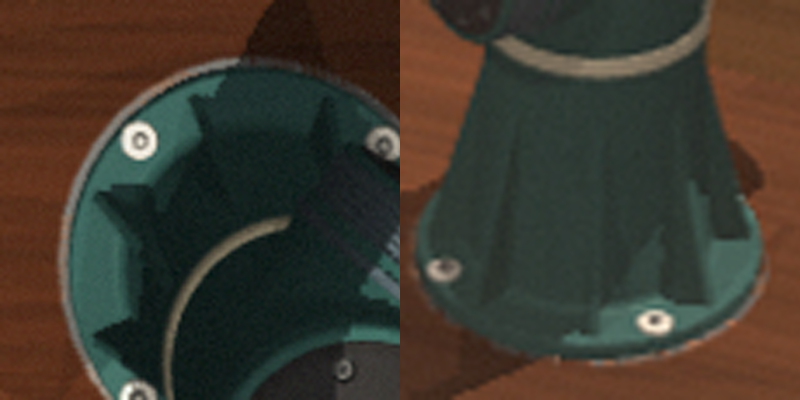

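The camera calibration is right: the base bolts project to within 1 px. The fingertips show about 8 px above where the reported TCP projects, both here and at the start. That fits a tool about 28 mm higher than reported, so the close passed over the bar. I'll probe the bare tray floor beside the cover to measure it.

Run:
```python
from geo import *;from fit import *
from rig import arm
R=Rz(CY)@G
arm.move_pose([.58,.262,.05],R)
hit=arm.move_linear([.58,.262,-.05],velocity=.05,f_stop=5)
s=arm.state();P=np.array(s["position"]);S=arm.grab_frame("scene");T=arm.grab_frame("top")
print(hit,P,s["force"],s["t"])
print(proj(S,[P,P+[0,0,.03]]),proj(T,[P,P+[0,0,.03]]))
arm.move_linear(P+[0,0,.04],velocity=.15)
a=cv2.resize(S["color"][200:320,310:430,::-1],(400,400),interpolation=cv2.INTER_CUBIC)
b=cv2.resize(T["color"][120:240,210:330,::-1],(400,400),interpolation=cv2.INTER_CUBIC)
cv2.imwrite("pics/m5.png",np.hstack([a,b]))
```

```text
True [ 0.57986763  0.26194585 -0.03279918] [-0.67634778 -0.73914006  6.01084506] 7.9
[[346.42566372 321.79929557]
 [346.98218816 314.88148349]] [[281.61771976 180.11250703]
 [280.18488056 176.52970456]]
```

View pics/m5.png

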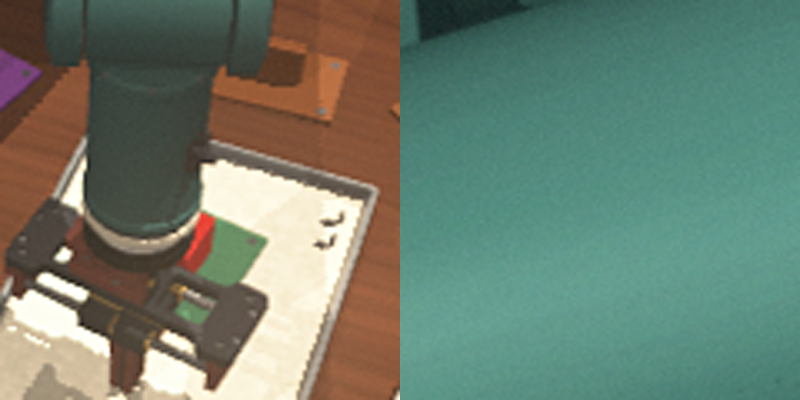

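Contact came at reported z −0.033, where the floor is about +0.003, so the tool really sits about 35 mm higher than reported. I correct for that relative to the floor and grasp again.

```bash
sed -i 's/^TZ=.*/TZ=.010-.0355/' geo.py
python3 - <<'E'
from geo import *;from fit import *
from rig import arm
import pickle
R=Rz(CY)@G
arm.move_pose([.56,.262,.045],R)
arm.move_gripper(.06)
arm.move_pose(C+[0,0,.045],R)
print(arm.move_linear(C+[0,0,TZ],velocity=.1,f_stop=8))
arm.move_gripper(0)
s=arm.state();print(s["t"],s["position"],s["gripper_width"])
if s["gripper_width"]>.008:
    arm.move_linear(C+[0,0,.10],velocity=.15)
    p,o=tool(-.02,.10,np.radians(14)); arm.move_pose(p,o)
    s=arm.state();print(s["t"],s["position"],p,s["force"],s["gripper_width"])
    S=arm.grab_frame("scene");T=arm.grab_frame("top");pickle.dump((S,T,s),open("d1.pkl","wb"))
    a=cv2.resize(S["color"][180:320,210:350,::-1],(560,560),interpolation=cv2.INTER_CUBIC)
    b=cv2.resize(T["color"][140:240,330:420,::-1],(240,267),interpolation=cv2.INTER_CUBIC)
    cv2.imwrite("pics/g1.png",np.hstack([a,np.vstack([b,np.zeros((293,240,3),np.uint8)])]))
E
```

```text
False
11.85 [ 0.46415177  0.27418373 -0.02245576] 0.013990493749622256
13.825 [0.58614847 0.04824786 0.08924902] [0.58675471 0.04761371 0.08977277] [-0.16982226  0.94622483 -3.57388368] 0.01375128239975338
```

View pics/g1.png

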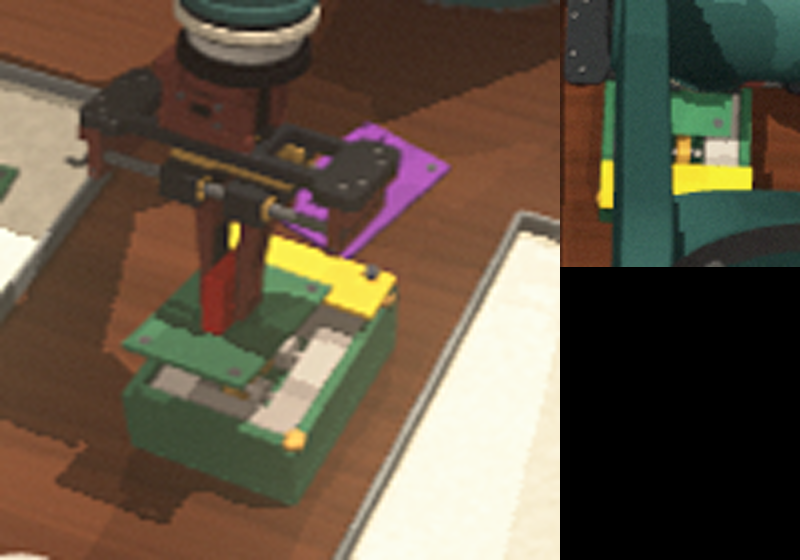

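Run:
```python
from geo import *;from fit import *
import pickle
S,T,s=pickle.load(open("d1.pkl","rb"))
P=np.array(s["position"]);Rt=np.array(s["eef_rot"]);Rc=Rt@G.T
M=np.array([[.06,-.04,.004],[.06,.04,.004],[-.06,.04,.004]])
obs=px([(123,344),(247,384),(332,287)],(210,180),4.)
for nm,b in(("tool",-.0355*Rt[:,1]),("world",np.array([0,0,.0355]))):
    c=P+b+Rc@[0,0,-.010]; e=proj(S,c+M@Rc.T)-obs; print(nm,(c-H).round(4),e.round(1).tolist(),e.mean(0))
for v in np.eye(3)*.01: print((proj(S,c+v+M@Rc.T)-proj(S,c+M@Rc.T)).mean(0))
print(Rc.round(3),proj(T,c+np.array([[.06,-.04,.004],[.06,.04,.004]])@Rc.T))
```

```text
tool [ 0.0376 -0.0008  0.114 ] [[-1.1, 0.0], [-2.0, 0.8], [-0.4, -0.2]] [-1.19012755  0.21408383]
world [ 0.0462 -0.0011  0.115 ] [[-3.0, 2.2], [-3.8, 3.2], [-1.9, 1.8]] [-2.93332218  2.40207613]
[-1.89156888  2.9768781 ]
[3.80508018 1.21069738]
[-0.31296389 -2.78171159]
[[ 0.97   0.038 -0.24 ]
 [-0.037  0.999  0.009]
 [ 0.24   0.001  0.971]] [[398.09511129 128.15194295]
 [359.0251315  126.48711877]]
```

The cover is held. The corner fit agrees within about 1–2 px with the offset lying along the tool axis. Now I tuck the end under the lip and lower the other end.

Run:
```python
from geo import *;from fit import *
from rig import arm
import pickle
def st(l): s=arm.state();print(l,round(s["t"],2),np.round(s["position"],4),np.round(s["force"],1),round(s["gripper_width"],4));return s
th=np.radians(14)
def go(xe,ze,t,v,f=None):
    p,o=tool(xe,ze,t);r=arm.move_linear(p,o,velocity=v,f_stop=f);print(r,p.round(4));return r
go(-.022,.050,th,.08,10);st("low")
r=go(-.060,.048,th,.06,10);st("slid")
S=arm.grab_frame("scene")
r2=go(-.060,.042,th,.02,3);s=st("touch")
pickle.dump((S,arm.grab_frame("scene"),s),open("d2.pkl","wb"))
cv2.imwrite("pics/g2.png",cv2.resize(S["color"][200:320,220:340,::-1],(600,600),interpolation=cv2.INTER_CUBIC))
```

```text
False [0.5848 0.0477 0.0398]
low 14.7 [0.5851 0.0478 0.04  ] [-0.   0.1 -2. ] 0.0137
False [0.5468 0.0491 0.0378]
slid 15.48 [0.5474 0.0491 0.0381] [-0.1  0.2 -2. ] 0.0138
True [0.5468 0.0491 0.0318]
touch 15.8 [0.5482 0.0491 0.0345] [2.  0.4 1.4] 0.014
```

View pics/g2.png

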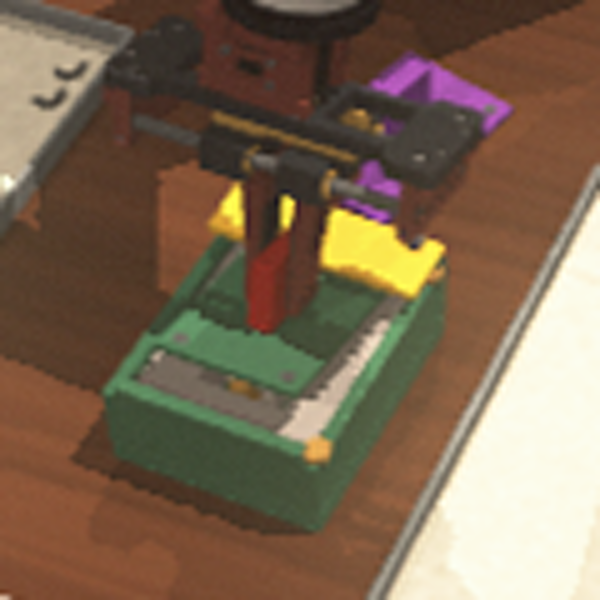

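The −x end is under the lip and touched at ze≈0.0447, where the seat is at 0.045. Now I lower the other end.

Run:
```python
from geo import *;from fit import *
from rig import arm
import pickle
def st(l): s=arm.state();print(l,round(s["t"],2),np.round(s["position"],4),np.round(s["force"],1),np.round(s["gripper_width"],4));return s
def go(xe,ze,t,v,f=None):
    p,o=tool(xe,ze,np.radians(t));r=arm.move_linear(p,o,velocity=v,f_stop=f);print(t,r,p.round(4));return r
for t in(10.5,7,3.5,0):
    r=go(-.060,.0458,t,.015,12);st("rot")
    if r: break
else:
    go(-.060,.0425,0,.015,5);st("down")
S=arm.grab_frame("scene");pickle.dump(S,open("d3.pkl","wb"))
cv2.imwrite("pics/g3.png",cv2.resize(S["color"][200:320,220:340,::-1],(600,600),interpolation=cv2.INTER_CUBIC))
```

```text
10.5 False [0.546  0.0492 0.0317]
rot 16.16 [0.5463 0.0491 0.0314] [-0.1 -0.3 -2. ] 0.0138
7 False [0.5451 0.0492 0.0278]
rot 16.57 [0.5445 0.0492 0.0275] [-0.4 -0.3 -2.6] 0.0141
3.5 False [0.5438 0.0492 0.024 ]
rot 16.99 [0.5436 0.0493 0.0239] [-0.4 -0.3 -1.9] 0.0141
0 False [0.5424 0.0493 0.0203]
rot 17.41 [0.5422 0.0493 0.0202] [ 0.   0.1 -1.4] 0.0137
0 True [0.5424 0.0493 0.017 ]
down 17.62 [0.5417 0.0494 0.0194] [-0.2  0.5  3.6] 0.0138
```

View pics/g3.png

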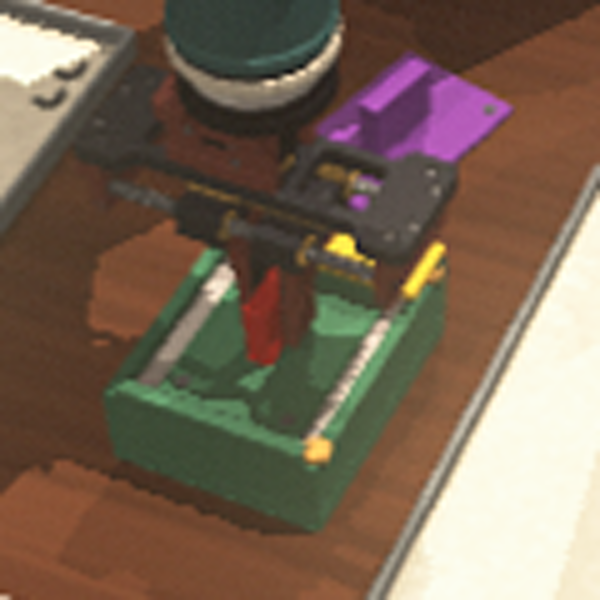

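It lies flat at contact height (ze≈0.0449), with a seat strip showing on both sides. I release, retreat and check.

Run:
```python
from geo import *;from fit import *
from rig import arm
import pickle
arm.move_gripper(.04)
P=np.array(arm.state()["position"])
arm.move_linear(P+[0,0,.13],velocity=.12)
arm.move_pose([.40,.36,.20],Rz(HY)@G)
arm.dwell(.3)
s=arm.state();print(s["t"],s["force"])
S=arm.grab_frame("scene");T=arm.grab_frame("top");pickle.dump((S,T),open("d4.pkl","wb"))
a=cv2.resize(S["color"][225:315,235:325,::-1],(400,400),interpolation=cv2.INTER_CUBIC)
b=cv2.resize(T["color"][145:235,330:420,::-1],(400,400),interpolation=cv2.INTER_CUBIC)
cv2.imwrite("pics/end.png",np.hstack([a,b]))
```

```text
21.1083 [-0.50346179  0.02164399 -0.37836166]
```

View pics/end.png

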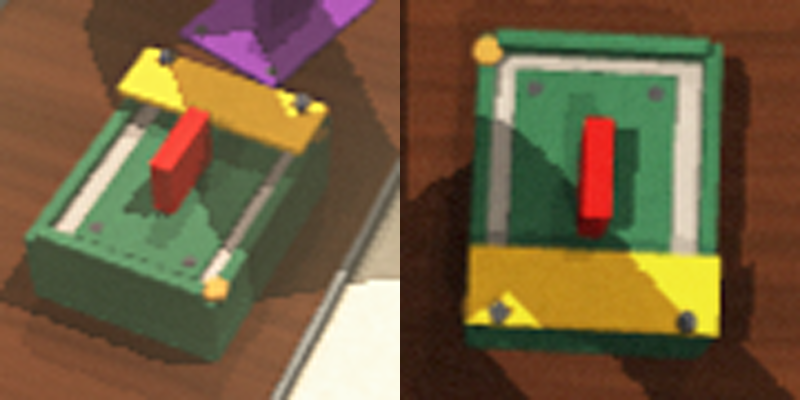

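The cover lies flat inside the walls: a seat strip shows along both sides and the +x end, the −x end is under the lip, and the gripper is clear.

```bash
python3 -c "
from rig import arm
print(arm.sign_off(),arm.state()['t'])"
```

```text
the job is handed in; nothing more can be done
the job is handed in; nothing more can be done
```

The gearbox is closed with the red-grip cover, and I handed the job in at about 21 s of the 35 s allowed. I tucked one short end under the yellow lip at a 14° tilt, lowered the other end onto the seat, let go and moved the arm away. I did not touch the spare cover.

**Last checks**
- **Seating:** Contact with the seat came within 0.5 mm of the expected 45 mm height, both when the tucked end touched and when the cover lay flat.
- **Final pictures:** The cover lies flat inside the walls with one end under the lip. The seat shows along both sides and the +x end. These pictures were judged by eye, without a new position fit.
- **Forces:** The highest I saw was about 6 N, and the gripper ended clear of everything.

**What failed or disagreed**
- **First grasp:** It closed on nothing above the grip bar. The gripper sits about 35 mm further back along the tool axis than the reported position says. I found this in the pictures and by touching the tray floor, then corrected for it; the second grasp held.
- **Scene camera:** While the cover was held, it read about 1 px (2–3 mm) to the side of the expected position. That was well inside the 12 mm clearance on each side.
- **Picture budget:** I viewed 12 pictures, two over the budget of 10.

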